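Sweep the glass chips out from under the cane rack

TASK

Sweep the three glass chips off the steel plate, out from under the cane rack, into the low metal pan beside it, using the scraper and keeping your fingers off the chips. The scraper sits handle-first in its holster and only its handle end gives the reach: draw it out by the blade's rib, put it down on the bench and let go, then take it again by the wooden handle and sweep. Finish with all the chips lying in the pan and the scraper laid back down flat on the bench; leave the jars, cup, mould, weight and wood block where they are.

Things in the scene. Friction and masses are not known exactly. Their poses are not given: they have to be found in the camera images.
- station: Fixed bare steel plate, 200 mm (x) by 300 mm (y), top 30 mm above the bench, with a fixed dark steel cane rack over its middle (see rack_front). Origin: centre of the plate's underside, on the bench; x away from the robot, y to the left, z up. The rack covers y from -80 to 80 mm (its canes to 95 mm, above z 126); 70 mm of plate is free on either side of it.
- rack_front (a point): Middle of the line of finger tips at the rack's front, 75 mm in front of the plate's middle, 118 mm above the bench: the undersides of four 8 mm thick level fingers, tips turned up to 134 mm, three glass canes across them. They reach from a bar on two 14 mm posts at the plate's back (80 to 94 mm behind its middle, up to 136 mm high). Below the fingers it is open in front and at both sides.
- pan: Fixed low open aluminium pan, 140 mm (x) by 120 mm (y), rim 22 mm high, walls and floor 3 mm. Origin: centre of its underside, axes parallel to the plate's. Its edge lies 4 mm from the plate's left (+y) or right (-y) edge, its centre 214 mm from the plate's centre along the plate's y; which side varies.
- brick: Fixed pale firebrick slab, 140 x 114 x 30 mm, at the plate's other side, where the pan is not. Origin: centre of its underside.
- holster: Fixed dark steel square tube lying on the bench, open at its -y end only: 48 mm wide (x), 109 mm long (y), 50 mm high; inside 40 mm wide, 46 mm high, no floor (bench). Origin: on the bench under the middle; y along the tube. The scraper slides out along -y.
- holster_mouth (a point): Centre of the holster's open end, 25 mm above the bench.
- scraper: Loose scraper, 245 mm long, 34 mm high, about 0.18 kg, standing on its flat foot, long axis along its own y, blade tip at -y, z up. Origin: on the underside at mid length. Wooden handle y 32 to 122 mm; steel foot 30 mm wide, 12 mm high, y 7 to -122: its long sides push the chips. At the start the handle is inside the holster, some 145 mm stick out.
- scraper_handle (a point): Middle of the wooden handle (24 mm wide, 34 mm high), 24 mm above the scraper's underside, 77.5 mm from mid length, 200 mm from the blade tip, 45 mm from the handle's end; grip across the 24 mm width.
- scraper_rib (a point): Point on the upright rib that runs along the blade and neck (12 mm thick, top 34 mm above the underside), 35 mm from mid length towards the tip, 36 mm above the underside: a tool point here keeps the fingertips off the 12 mm high foot. Grip across the 12 mm thickness.
- chip0: Loose chunk of amber glass, 22 x 20 x 12 mm, 14 g, lying on the plate under the rack, 0 to 40 mm behind (+x) the plate's middle and within 55 mm of its midline. Origin: centre of its underside.
- chip1: Loose chunk of amber glass, 22 x 20 x 12 mm, 14 g, lying on the plate under the rack, 0 to 40 mm behind (+x) the plate's middle and within 55 mm of its midline. Origin: centre of its underside.
- chip2: Loose chunk of amber glass, 22 x 20 x 12 mm, 14 g, lying on the plate under the rack, 0 to 40 mm behind (+x) the plate's middle and within 55 mm of its midline. Origin: centre of its underside.
- jar_a: Loose closed jar, 68 mm wide, 90 mm high, at the right front. Bystander. Origin: centre of its underside.
- jar_b: Loose closed jar, 68 mm wide, 90 mm high, at the far left. Bystander. Origin: centre of its underside.
- mould: Loose dark steel mould, 80 mm wide, 70 mm high, at the left. Bystander. Origin: centre of its underside.
- weight: Loose brass weight, 40 mm wide, 24 mm high, right of the middle in front of the plate. Bystander. Origin: centre of its underside.
- cup: Loose white cup, 72 mm wide, 90 mm high, at the right. Bystander. Origin: centre of its underside.
- woodblock: Loose dark wooden block, 60 x 90 x 50 mm, at the right front. Bystander. Origin: centre of its underside.
Mind the look-alikes: they are no part of the job. There is more than one size of the scraper; the job needs the larger.

How it is judged:
By the outcome, as a careful person would: the job done as asked, in the order asked, and still so for the second after the job is handed in, with the robot touching nothing.
It also fails if it takes over 64 s, if anything falls off the work surface, if the arm or the gripper's body presses on something with over 40 N, if the wrist force passes 120 N, or if a joint passes its speed limit or range.

ROBOT

A 7-joint arm with a two-finger parallel gripper is mounted at the origin on the work surface. World frame = base frame: x ahead of the robot, y to its left, z up, the work surface at z = 0. Lengths are in m, angles in rad, forces in N, time in s.
With the tool pointing down it reaches from about 0.35 to 0.9 m from the base axis. Payload 8.1 kg.
Tool frame: the origin (TCP) lies between the finger pads, 19 mm behind the fingertips; this is the grasp point; z points along the fingers, x is the direction in which the jaws open and shut, and the axes are right-handed (so a half turn about z gives the same grasp; the last joint's range is limited). The gripper opens to 92 mm and grips with 3 to 60 N. Pads are 19 mm wide; open, the fingers measure 130 mm over their backs; the gripper's body (75 mm by 190 mm) begins 47 mm behind the grasp point.
Start: joints at [-0.103, 0.434, 0.025, 1.573, -0.012, 1.134, -0.075], TCP at [0.625, -0, 0.246] pointing down, gripper open.
Joint ranges: [-2.62, 2.62], [-0.44, 2.09], [-1.27, 1.32], [0.08, 2.57], [-1.32, 4.46], [0.12, 2], [-2.74, 2.74]. Speed limits (rad/s): [2.22, 2.22, 3.01, 3.01, 3.14, 3.14, 3.14].

INTERFACE

Orientations are given as a rotation vector (axis times angle).
In Python, from cell import status, viewer, arm gives the robot as it stands.
- The arm moves only by the tool jog_arm, never from a script. Its argument "commands" is text: rows parted by semicolons, each of 7 numbers parted by spaces: the closure, from -1 (fully open) to 1 (shut), then the shift along the world's x, y, z normalised to -1 to 1, where 1 is 0.3 m, then the turn, a rotation vector about the world's x, y, z normalised to -1 to 1, where 1 is 2 pi rad. In form: jaw dx dy dz wx wy wz; .... A call has exactly 5 rows; each row shifts and turns the commanded pose from where the row before left it; what a row does not reach is not made up. A row lasts 1/10 s, in which the tool goes at most 50 mm and 8.59 degrees, less where a joint would pass 70% of its speed; a pose out of reach is approached as far as the arm can. A call with a number of a shift or a turn outside -1 to 1 is refused whole. A call with a gripper value outside its range is refused whole. The fingers move at their own pace and stop on an object; "force" is the grip in N (left out, the last holds). Time passes only in rows, so rows that do not move let the fingers close, or fill a call up. It gives the time, the measured TCP pose, the force and the opening at its end, in the units of the state.
- status.observe(): the state, without advancing time (a new reading comes with each control period).
- viewer.get_image(name): name is "scene" or "side" or "wrist"; returns a dict with "pixels" (480x640x3 uint8, red, green, blue), "z_map" (480x640 float32, m along the optical axis (not along the pixel's ray), 0 where there is no reading), "camera_matrix" (3x3 intrinsics, pixels), "R" (3x3) and "t" (3): a world point X has camera coordinates R X + t. Camera axes: x right, y down, z forward; pixel columns grow to the right and rows downward; lengths in m; the calibration is good to about 2 mm. A picture is of the moment at which its call begins.
- arm.sign_off(): hands the job in, once; it reports no verdict.
The state is a dict: "clock": time; "joints": joint angles; "dq": joint speeds; "joint_efforts": joint torques, N m; "position": TCP position; "ee_rot": TCP orientation; "force": force on the tool from outside, world axes, zero at the start; "ft_torque": the same for the moment, N m; "width": opening from 0.0 (shut) to 1.0 (fully open).
Only numpy, scipy, OpenCV 4.12 (cv2) and the standard library are available. Lean on these libraries where they do the work, as an engineer would, in place of code of your own. Each camera call takes 0.05 s, during which the arm holds its last target. There are 200 camera calls.

## Working session

There is one attempt and no reset: what is moved stays moved. The work goes in short steps, Python scripts to look and compute and a tool call to move; the robot and the scene stay as the last step left them, time stands still between calls to the robot, and variables do not carry over. Pictures are saved under pics/ and viewed, about 8 in all and at most 12, crops included, and the job is handed in when it is done.

Besides the shell and the picture viewer there is one more tool, called after "Emit:" by a JSON object that holds its "api" and its "payload". jog_arm: Moves the arm, as the interface text tells. Scaled input: -1 to 1 covers 0.3 m each way for a shift and 2 pi rad each way for a turn. Its arguments: {"type":"object","properties":{"commands":{"type":"string"},"force":{"type":"number"}},"required":["commands"]}

```bash
ls; mkdir -p pics
cat > h.py <<'E'
import numpy as np, cv2
from cell import status, viewer, arm
def snap(name, tag):
    d=viewer.get_image(name); np.savez(f'pics/{tag}.npz',**{k:np.asarray(v) for k,v in d.items()})
    cv2.imwrite(f'pics/{tag}.png', d['pixels'][:,:,::-1]); return d
def load(tag): return np.load(f'pics/{tag}.npz')
def px(d,u,v,z=None):
    """world point of pixel; by depth, or on plane z"""
    K,R,t=d['camera_matrix'],d['R'],d['t']
    r=np.linalg.solve(K,[u,v,1.]); c=-R.T@t; w=R.T@r
    if z is None: return c+w*float(d['z_map'][int(round(v)),int(round(u))])
    return c+w*(z-c[2])/w[2]
def cloud(d):
    K,R,t=d['camera_matrix'],d['R'],d['t']; Z=d['z_map'].astype(float)
    v,u=np.indices(Z.shape); P=np.stack([u,v,np.ones_like(u)],-1)@np.linalg.inv(K).T*Z[...,None]
    return (P-t)@R
E
python3 - <<'E'
from h import *
a=snap('scene','s0'); b=snap('side','d0')
print(status.observe())
for d in(a,b): print(-d['R'].T@d['t'], d['R'][2])
E
```

```text
pics
{'clock': 0.1, 'joints': array([-0.10260756,  0.43515307,  0.02495332,  1.57399663, -0.01157745,
        1.1339841 , -0.07512333]), 'dq': array([ 8.91977078e-04, -2.66352483e-03,  7.37987277e-04, -3.15926707e-03,
       -8.03546082e-04,  9.33645770e-05,  8.39401896e-04]), 'joint_efforts': array([ 2.76666542e-03, -6.69124532e+01,  9.87763703e-01, -3.15145969e+01,
       -6.05509384e-02,  3.73947364e-02,  1.19628339e-04]), 'position': array([ 6.24576740e-01, -4.07273397e-05,  2.44827009e-01]), 'ee_rot': array([ 3.14145258e+00, -8.97530866e-05, -2.18279871e-03]), 'force': array([0.53302666, 0.92685579, 1.13365253]), 'ft_torque': array([-2.76248411e-02, -3.70586594e-02, -1.14102944e-05]), 'width': 0.9958127259020215}
[1.17774649 0.20127084 0.86518328] [-0.67744918 -0.15128549 -0.71984395]
[ 0.37721722 -0.74987129  0.66496042] [ 0.08712667  0.81046656 -0.57926928]
```

View pics/s0.png

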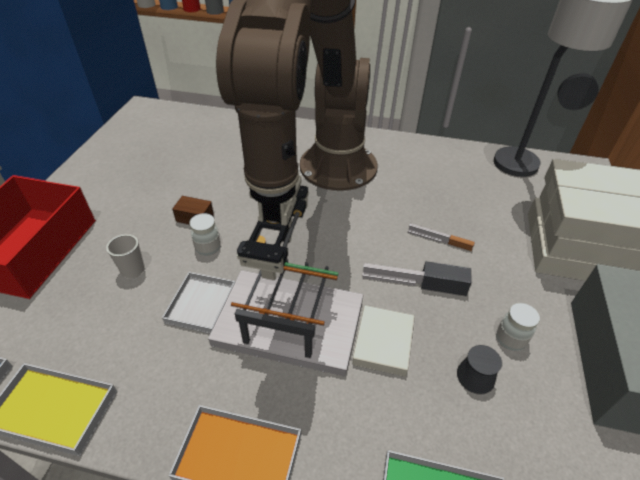

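View pics/d0.png

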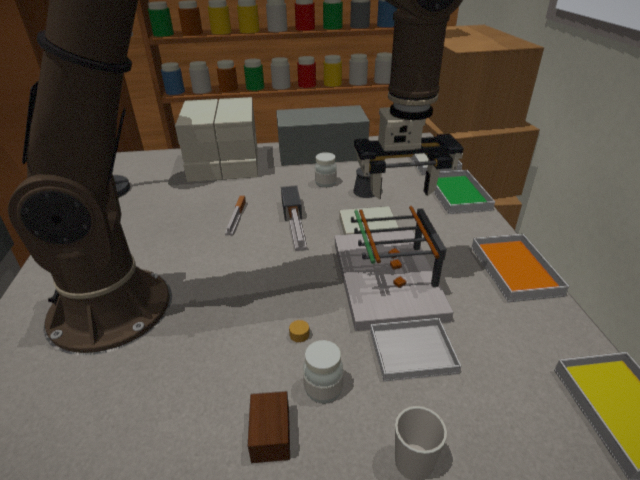

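The scene view shows the pan at the plate's right (-y), brick at the left, and the holster with the larger scraper at (445,278). In the side view the chips are at about (394,252), (396,264), (400,282). I'll enlarge crops to read corners.

Run:
```python
from h import *
a=load('s0')['pixels'][:,:,::-1]; b=load('d0')['pixels'][:,:,::-1]
c1=cv2.resize(b[180:390,260:470],None,fx=2.8,fy=2.8,interpolation=cv2.INTER_CUBIC)
c2=cv2.resize(a[215:385,150:490],None,fx=2.35,fy=2.35,interpolation=cv2.INTER_CUBIC)
cv2.imwrite('pics/c1.png',c1); cv2.imwrite('pics/c2.png',c2)
```

```text
(no output)
```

View pics/c1.png

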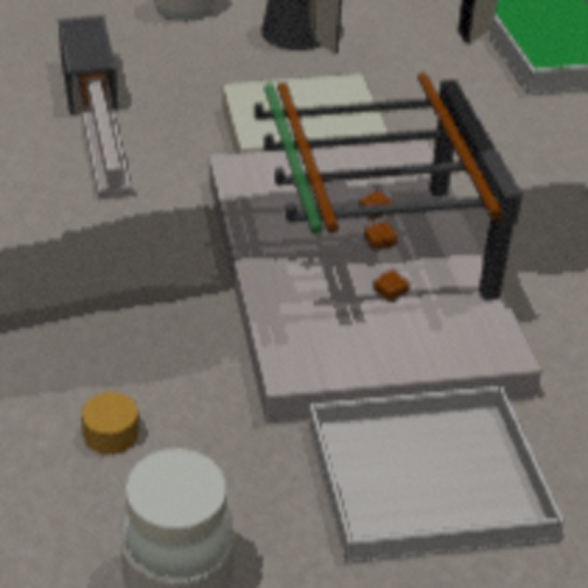

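View pics/c2.png

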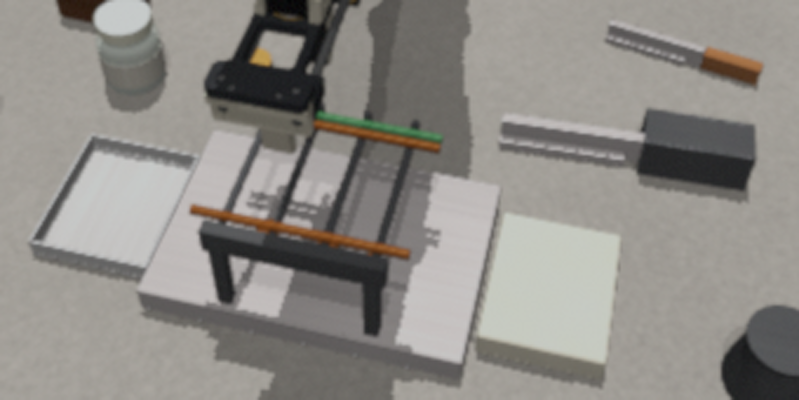

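Run:
```python
from h import *
np.set_printoptions(precision=4,suppress=True)
a=load('s0'); b=load('d0')
S=lambda u,v,z=None: px(b,260+u/2.8,180+v/2.8,z)
C=lambda u,v,z=None: px(a,150+u/2.35,215+v/2.35,z)
for n,(f,u,v,z) in dict(plFL_s=(S,211,155,.03),plFR_s=(S,270,400,.03),plBR_s=(S,538,375,.03),
 plFL_c=(C,500,185,.03),plBL_c=(C,463,355,.03),plBR_c=(C,142,293,.03),
 pan1=(S,312,405,.022),pan2=(S,500,392,.022),pan3=(S,558,525,.022),pan4=(S,350,545,.022),
 chA=(S,376,200,.042),chB=(S,381,232,.042),chC=(S,391,281,.042),
 ho1=(S,60,20,.05),ho2=(S,102,17,.05),ho3=(S,117,80,.05),ho4=(S,72,84,.05),
 hc1=(C,645,112,.05),hc2=(C,754,125,.05),hc3=(C,750,165,.05),hc4=(C,640,150,.05),
 tip_s=(S,110,168,.034),tip_c=(C,503,118,.034)).items():
    print(n,f(u,v,z), f(u,v))
PA=cloud(a);PB=cloud(b)
def stats(n,P,lo,hi):
    m=np.all((P>lo)&(P<hi),-1); q=P[m]; 
    if len(q): print(n,len(q),np.percentile(q,[1,50,99],axis=0).round(4).tolist()); return q
# chips via color in side
p=b['pixels'].astype(int); m=(p[...,0]>p[...,2]*2.2)&(p[...,0]>90)
P=PB; mm=m&(P[...,2]>.032)&(P[...,2]<.05)
n,l,st,ce=cv2.connectedComponentsWithStats(mm.astype(np.uint8))
for i in range(1,n):
    if st[i,4]>8: print('chip?',ce[i],st[i,4],P[l==i].mean(0), P[l==i].min(0),P[l==i].max(0))
# scraper & holster
for P,n in((PA,'scene'),(PB,'side')):
    stats(n+' rib',P,[.4,.05,.028],[.65,.32,.04])
    q=stats(n+' holst',P,[.45,.15,.045],[.75,.45,.056])
    if q is not None: print(cv2.minAreaRect(q[:,:2].astype(np.float32)))
    q=stats(n+' foot/rib',P,[.45,.1,.006],[.62,.26,.04])
    stats(n+' bench',P,[.3,-.1,-.01],[.5,.1,.01])
```

```text
plFL_s [0.5151 0.1563 0.03  ] [0.5158 0.1614 0.0264]
plFR_s [ 0.5112 -0.1465  0.03  ] [ 0.5127 -0.1395  0.0226]
plBR_s [ 0.7038 -0.1486  0.03  ] [ 0.7076 -0.1416  0.0226]
plFL_c [0.5121 0.1625 0.03  ] [ 0.4879  0.1611 -0.0004]
plBL_c [0.7035 0.1614 0.03  ] [0.7047 0.1615 0.0321]
plBR_c [ 0.7103 -0.1312  0.03  ] [ 0.7078 -0.133   0.0254]
pan1 [ 0.5411 -0.1477  0.022 ] [ 0.5409 -0.1484  0.0228]
pan2 [ 0.6754 -0.1535  0.022 ] [ 0.6756 -0.153   0.0214]
pan3 [ 0.6726 -0.2703  0.022 ] [ 0.6774 -0.2625  0.0115]
pan4 [ 0.5391 -0.2677  0.022 ] [ 0.5408 -0.2627  0.0153]
chA [0.6384 0.0542 0.042 ] [0.6378 0.0525 0.0433]
chB [0.6314 0.0119 0.042 ] [0.6317 0.0127 0.0413]
chC [ 0.6233 -0.048   0.042 ] [ 0.6235 -0.0476  0.0416]
ho1 [0.3932 0.392  0.05  ] [0.3932 0.3925 0.0498]
ho2 [0.4366 0.3919 0.05  ] [0.4365 0.3906 0.0507]
ho3 [0.4409 0.2647 0.05  ] [0.446  0.3446 0.0015]
ho4 [0.3981 0.2638 0.05  ] [ 0.3998  0.3487 -0.0016]
hc1 [0.3994 0.2925 0.05  ] [ 0.3494  0.2984 -0.0024]
hc2 [0.3909 0.4014 0.05  ] [0.389  0.4019 0.048 ]
hc3 [0.4455 0.3976 0.05  ] [0.4385 0.3995 0.0423]
hc4 [0.4518 0.2912 0.
[... 1209 characters left out ...]
72), 59.01972961425781)
scene foot/rib 2299 [[0.5149, 0.1013, 0.0253], [0.5774, 0.1731, 0.0298], [0.6192, 0.2583, 0.0333]]
scene bench 2631 [[0.302, -0.0957, -0.0041], [0.3804, 0.025, -0.0003], [0.4857, 0.0989, 0.0037]]
side rib 1652 [[0.4157, 0.0518, 0.0281], [0.5603, 0.1476, 0.03], [0.6484, 0.303, 0.0359]]
side holst 50 [[0.6167, 0.3855, 0.0455], [0.63, 0.3947, 0.0502], [0.6526, 0.4215, 0.0557]]
((0.6297270059585571, 0.3996354341506958), (0.015530486591160297, 0.04841579496860504), 47.70957565307617)
side foot/rib 795 [[0.5121, 0.101, 0.0082], [0.555, 0.1538, 0.0295], [0.6188, 0.2582, 0.0323]]
side bench 5368 [[0.3021, -0.098, -0.0029], [0.3984, -0.0117, -0.0001], [0.4981, 0.0975, 0.0027]]
```

Run:
```python
from h import *
np.set_printoptions(precision=4,suppress=True)
a=load('s0'); b=load('d0')
PA=cloud(a);PB=cloud(b)
for P,n in((PA,'scene'),(PB,'side')):
    m=np.all((P>[.38,.13,.029])&(P<[.47,.285,.040]),-1);q=P[m]
    print(n,len(q),np.percentile(q,[2,50,98],axis=0).tolist(), np.polyfit(q[:,1],q[:,0],1))
    m=np.all((P>[.36,.26,.044])&(P<[.49,.45,.056]),-1);q=P[m]
    print(' hol',len(q),np.percentile(q,[2,50,98],axis=0).tolist())
    # everything above bench, front of plate
    m=((P[...,2]>.012)&(P[...,2]<.15)&(P[...,0]>.25)&(P[...,0]<1.0)&(abs(P[...,1])<.6)).astype(np.uint8)
    k,l,st,ce=cv2.connectedComponentsWithStats(m)
    for i in range(1,k):
        if st[i,4]>60: q=P[l==i]; print(n,ce[i].round(),st[i,4],q.min(0),q.max(0))
```

```text
scene 273 [[0.41561978305430686, 0.15346277814025044, 0.029311863789539275], [0.42497555673173515, 0.21850790889319147, 0.03351646655450891], [0.43217131476438125, 0.282054177777545, 0.037374607531431646]] [-0.0444  0.4341]
 hol 786 [[0.3918724625864951, 0.29606068127481905, 0.04519191534562723], [0.4178674521232907, 0.3485092067559956, 0.049847197632558106], [0.440735601997635, 0.40118503159368957, 0.052792843067960386]]
scene [ 50. 242.] 3628 [ 0.4086 -0.6     0.012 ] [ 0.6914 -0.5912  0.1228]
scene [199. 222.] 1668 [ 0.3031 -0.3816  0.012 ] [ 0.4665 -0.2233  0.0942]
scene [550. 247.] 1067 [0.2501 0.5671 0.012 ] [0.3255 0.6    0.1499]
scene [448. 238.] 365 [0.25   0.2566 0.012 ] [0.2867 0.4159 0.0292]
scene [126. 254.] 1111 [ 0.5132 -0.4456  0.012 ] [ 0.5858 -0.3728  0.0931]
scene [286. 318.] 11737 [ 0.5091 -0.2622  0.012 ] [0.7135 0.1636 0.1392]
scene [428. 275.] 1874 [0.3886 0.1508 0.012 ] [0.4443 0.404  0.054 ]
scene [518. 326.] 1395 [0.5045 0.4655 0.012 ] [0.5701 0.5327 0.0951]
scene [384. 340.] 3178 [0.541  0.1689 0.012 ] [0.6848 0.2844 0.035 ]
scene [481. 368.] 1494 [0.6146 0
[... 1388 characters left out ...]
.] 745 [0.3902 0.1432 0.012 ] [0.4411 0.4018 0.053 ]
side [237. 208.] 169 [0.25   0.2556 0.0121] [0.2847 0.4112 0.0273]
side [392. 273.] 11598 [ 0.5093 -0.267   0.012 ] [0.7115 0.2812 0.1383]
side [520. 266.] 1521 [ 0.8475 -0.1036  0.012 ] [0.9814 0.102  0.0322]
side [299. 328.] 307 [ 0.3789 -0.1562  0.0122] [ 0.4174 -0.1135  0.0264]
side [323. 370.] 2032 [ 0.3961 -0.2989  0.0122] [ 0.4631 -0.2332  0.0926]
side [601. 399.] 1866 [ 0.8476 -0.4814  0.012 ] [ 0.9798 -0.2798  0.0322]
side [622. 390.] 69 [ 0.9116 -0.3688  0.012 ] [ 0.9442 -0.3208  0.0144]
side [269. 425.] 2641 [ 0.3041 -0.3878  0.012 ] [ 0.3672 -0.2942  0.0529]
side [418. 440.] 2859 [ 0.514 -0.449  0.012] [ 0.5851 -0.3767  0.0922]
```

Emit:
{"api": "jog_arm", "payload": {"commands": "-1 -0.084 0.098 0 0 0 0.0014; -1 -0.084 0.098 0 0 0 0.0014; -1 -0.084 0.098 0 0 0 0.0014; -1 -0.084 0.098 0 0 0 0.0014; -1 -0.084 0.098 0 0 0 0.0014", "force": 50}}

```text
clock: 0.6
position: [0.4976, 0.1479, 0.2453]
ee_rot: [3.141, 0.069, -0.001]
force: [1.4, 0.7, 0.4]
width: 1.0
```

Emit:
{"api": "jog_arm", "payload": {"commands": "-1 -0.084 0.098 -0.08 0 0 0; -1 -0.084 0.098 -0.08 0 0 0; -1 -0.084 0.098 -0.08 0 0 0; -1 0 0 -0.08 0 0 0; -1 0 0 0 0 0 0"}}

```text
clock: 1.1
position: [0.421, 0.2348, 0.147]
ee_rot: [3.138, 0.073, -0.007]
force: [-0.1, 0.2, 0.3]
width: 1.0
```

Run:
```python
from h import *
np.set_printoptions(precision=4,suppress=True)
w=snap('wrist','w1'); P=cloud(w)
print(status.observe()['position'])
m=np.all((P>[.40,.13,.028])&(P<[.45,.285,.040]),-1);q=P[m]
print(len(q),np.percentile(q,[2,50,98],axis=0), np.polyfit(q[:,1],q[:,0],1) if len(q)>9 else '')
m=np.all((P>[.38,.13,.005])&(P<[.46,.285,.040]),-1);q=P[m];print(np.percentile(q,[1,50,99],axis=0))
```

```text
[0.4225 0.2345 0.1486]
2123 [[0.4168 0.1516 0.0328]
 [0.4235 0.236  0.0341]
 [0.4304 0.2833 0.0355]] [-0.041  0.433]
[[0.4081 0.1499 0.0104]
 [0.4233 0.2335 0.0131]
 [0.4388 0.2831 0.0355]]
```

View pics/w1.png

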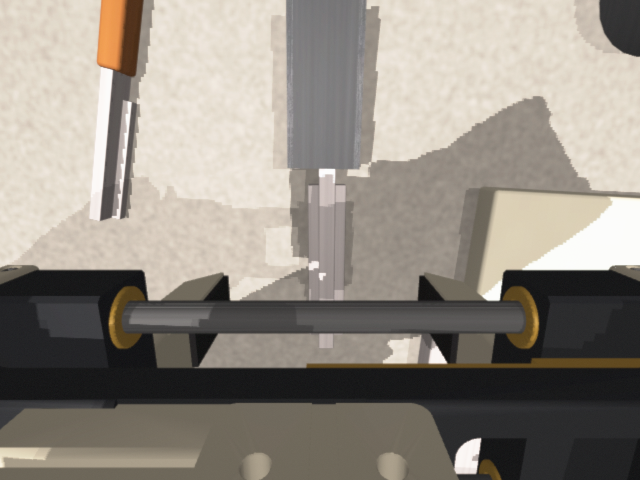

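The wrist view shows the rib running down column ~326, centred between the open fingers, the holster above it. Descend and grip.

Emit:
{"api": "jog_arm", "payload": {"commands": "-1 0.003 0.007 -0.1 0 0 0; -1 0 0 -0.1 0 0 0; -1 0 0 -0.1 0 0 0; -1 0 0 -0.075 0 0 0; -1 0 0 0 0 0 0"}}

```text
clock: 1.65
position: [0.4244, 0.2357, 0.0358]
ee_rot: [3.139, 0.066, -0.004]
force: [-0.1, -1.1, -0.4]
width: 1.003
```

Emit:
{"api": "jog_arm", "payload": {"commands": "1 0 0 0 0 0 0; 1 0 0 0 0 0 0; 1 0 0 0 0 0 0; 1 0 0 0 0 0 0; 1 0 0 0 0 0 0"}}

```text
clock: 2.15
position: [0.4246, 0.2374, 0.0376]
ee_rot: [-3.14, -0.069, -0.001]
force: [0.1, -1.5, -0.0]
width: 0.615
```

Emit:
{"api": "jog_arm", "payload": {"commands": "1 0 0 0 0 0 0; 1 0 0 0 0 0 0; 1 0 0 0 0 0 0; 1 0 0 0 0 0 0; 1 0 0 0 0 0 0"}}

```text
clock: 2.65
position: [0.4243, 0.2372, 0.037]
ee_rot: [3.141, 0.069, -0.0]
force: [0.6, -1.0, 0.1]
width: 0.182
```

Emit:
{"api": "jog_arm", "payload": {"commands": "1 0 0 0 0 0 0; 1 0 0 0 0 0 0; 1 0 0 0 0 0 0; 1 0 0 0 0 0 0; 1 0 0 0.006 0 0 0"}}

```text
clock: 3.15
position: [0.4242, 0.2371, 0.0386]
ee_rot: [3.141, 0.069, -0.001]
force: [-0.4, 0.4, -2.4]
width: 0.125
```

Emit:
{"api": "jog_arm", "payload": {"commands": "1 0.003 -0.067 0 0 0 0; 1 0.003 -0.067 0 0 0 0; 1 0.003 -0.067 0 0 0 0; 1 0.003 -0.067 0 0 0 0; 1 0.003 -0.067 0 0 0 0"}}

```text
clock: 3.65
position: [0.4291, 0.136, 0.0389]
ee_rot: [-3.141, -0.069, -0.001]
force: [-0.4, -0.4, -2.2]
width: 0.126
```

Emit:
{"api": "jog_arm", "payload": {"commands": "1 0.003 -0.056 0 0 0 0; 1 0.003 -0.056 0 0 0 0; 1 0.003 -0.056 0 0 0 0; 1 0 0 0 0 0 0; 1 0 0 -0.004 0 0 0"}}

```text
clock: 4.15
position: [0.4319, 0.0864, 0.0378]
ee_rot: [-3.141, -0.067, -0.001]
force: [-0.5, 0.3, -2.6]
width: 0.123
```

Emit:
{"api": "jog_arm", "payload": {"commands": "1 0 0 -0.004 0 0 0; 1 0 0 -0.002 0 0 0; -1 0 0 0 0 0 0; -1 0 0 0 0 0 0; -1 0 0 0 0 0 0"}}

```text
clock: 4.65
position: [0.4317, 0.0871, 0.0359]
ee_rot: [-3.14, -0.071, -0.001]
force: [0.2, 0.4, -0.4]
width: 0.341
```

Emit:
{"api": "jog_arm", "payload": {"commands": "-1 0 0 0 0 0 0; -1 0 0 0 0 0 0; -1 0 0 0.1 0 0 0; -1 0 0 0.1 0 0 0; -1 0 0 0.1 0 0 0"}}

```text
clock: 5.15
position: [0.4312, 0.0864, 0.1267]
ee_rot: [3.141, 0.069, -0.001]
force: [0.9, 0.9, -0.1]
width: 0.77
```

Emit:
{"api": "jog_arm", "payload": {"commands": "-1 -0.004 0.094 0.08 0 0 0; -1 -0.004 0.094 0 0 0 0; -1 -0.004 0.094 0 0 0 0; -1 -0.004 0.093 0 0 0 0; -1 0 0 0 0 0 0"}}

```text
clock: 5.65
position: [0.4263, 0.2031, 0.1501]
ee_rot: [-3.138, -0.077, -0.001]
force: [-0.1, -1.4, 0.3]
width: 1.001
```

Run:
```python
from h import *
np.set_printoptions(precision=4,suppress=True)
print(status.observe()['position'])
for n in('wrist','scene','side'):
    w=snap(n,n+'2'); P=cloud(w)
    m=np.all((P>[.39,-.03,.025])&(P<[.46,.276,.042]),-1);q=P[m]
    print(n,len(q),np.percentile(q,[2,50,98],axis=0), np.polyfit(q[:,1],q[:,0],1) if len(q)>9 else '')
```

```text
[0.4263 0.2031 0.1501]
wrist 3777 [[0.4157 0.1068 0.0305]
 [0.4281 0.1976 0.0339]
 [0.4391 0.2413 0.0354]] [-0.0435  0.4362]
scene 714 [[0.417  0.0065 0.0256]
 [0.4337 0.1492 0.0329]
 [0.4414 0.241  0.037 ]] [-0.0366  0.4373]
side 435 [[ 0.4152 -0.0032  0.0263]
 [ 0.4303  0.1305  0.0335]
 [ 0.4396  0.2332  0.036 ]] [-0.0473  0.4351]
```

View pics/wrist2.png

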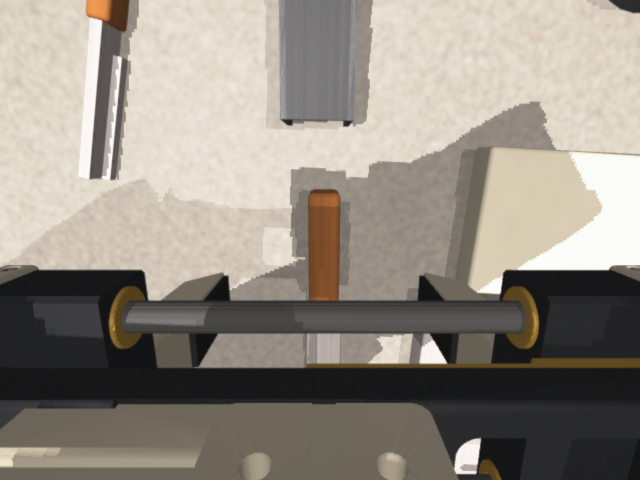

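The wrist view shows the scraper on the bench clear of the holster mouth, its handle at column ~324 centred between the fingers. Take it by the handle.

Emit:
{"api": "jog_arm", "payload": {"commands": "-1 0.004 -0.002 -0.12 0 0 0; -1 0 0 -0.12 0 0 0; -1 0 0 -0.1 0 0 0; -1 0 0 -0.075 0 0 0; 1 0 0 0 0 0 0", "force": 60}}

```text
clock: 6.3
position: [0.4263, 0.196, 0.023]
ee_rot: [3.138, 0.067, -0.007]
force: [0.4, 0.1, 0.9]
width: 0.952
```

Emit:
{"api": "jog_arm", "payload": {"commands": "1 0 0 0 0 0 0; 1 0 0 0 0 0 0; 1 0 0 0 0 0 0; 1 0 0 0 0 0 0; 1 0 0 0 0 0 0"}}

```text
clock: 6.8
position: [0.4283, 0.1984, 0.0259]
ee_rot: [-3.14, -0.069, -0.002]
force: [-0.0, 0.2, -0.1]
width: 0.529
```

Emit:
{"api": "jog_arm", "payload": {"commands": "1 0 0 0 0 0 0; 1 0 0 0 0 0 0; 1 0 0 0 0 0 0; 1 0 0 0 0 0 0; 1 0 0 0 0 0 0"}}

```text
clock: 7.3
position: [0.4278, 0.1983, 0.0254]
ee_rot: [3.141, 0.069, -0.0]
force: [-0.3, -0.2, 2.2]
width: 0.261
```

Emit:
{"api": "jog_arm", "payload": {"commands": "1 0 0 0.1 0 0 0; 1 0 0 0.12 0 0 0; 1 0 0 0.12 0 0 0; 1 0 0 0.12 0 0 0; 1 0 0 0.1 0 0 0"}}

```text
clock: 7.8
position: [0.4278, 0.1982, 0.1951]
ee_rot: [-3.14, -0.069, -0.001]
force: [1.1, 0.5, -2.0]
width: 0.254
```

Emit:
{"api": "jog_arm", "payload": {"commands": "1 0 0 0 0 0 0.0203; 1 0 0 0 0 0 0.0203; 1 0 0 0 0 0 0.0203; 1 0 0 0 0 0 0.0203; 1 0 0 0 0 0 0.0203"}}

```text
clock: 8.3
position: [0.4275, 0.198, 0.193]
ee_rot: [2.958, 1.058, -0.001]
force: [0.5, -0.5, -2.9]
width: 0.262
```

Emit:
{"api": "jog_arm", "payload": {"commands": "1 0 0 0 0 0 0.0203; 1 0 0 0 0 0 0.0203; 1 0 0 0 0 0 0.0203; 1 0 0 0 0 0 0.0203; 1 0 0 0 0 0 0.0203"}}

```text
clock: 8.8
position: [0.4275, 0.198, 0.1929]
ee_rot: [-2.477, -1.932, 0.002]
force: [0.3, 0.3, -2.6]
width: 0.255
```

Emit:
{"api": "jog_arm", "payload": {"commands": "1 0.028 -0.05 0 0 0 0.0203; 1 0.028 -0.05 0 0 0 0.0203; 1 0.028 -0.05 0 0 0 0; 1 0.028 -0.05 0 0 0 0; 1 0.028 -0.05 0 0 0 0"}}

```text
clock: 9.3
position: [0.4697, 0.1223, 0.1929]
ee_rot: [-2.217, -2.225, 0.002]
force: [-0.4, 0.3, -2.2]
width: 0.26
```

Run:
```python
from h import *
np.set_printoptions(precision=4,suppress=True)
print(status.observe()['position'])
for n in('scene','side'):
    w=snap(n,n+'3'); P=cloud(w)
    m=np.all((P>[.52,.095,.15])&(P<[.70,.15,.23]),-1);q=P[m]
    print(n,len(q),np.percentile(q,[1,50,99],axis=0), np.polyfit(q[:,0],q[:,1],1))
    r=q[q[:,2]>.191]; r=q[q[:,2]>np.percentile(q[:,2],60)]; print(np.polyfit(r[:,0],r[:,2],1))
a=load('scene3')['pixels'][:,:,::-1];b=load('side3')['pixels'][:,:,::-1]
cv2.imwrite('pics/c3.png',np.hstack([cv2.resize(x,None,fx=1.6,fy=1.6,interpolation=cv2.INTER_CUBIC) for x in(a[170:400,160:410],b[130:360,280:530])]))
```

```text
[0.4697 0.1223 0.1929]
scene 971 [[0.523  0.1104 0.1686]
 [0.614  0.1273 0.181 ]
 [0.6707 0.14   0.2029]] [-0.0054  0.1297]
[-0.0068  0.2048]
side 1147 [[0.5225 0.1009 0.167 ]
 [0.5968 0.1122 0.1848]
 [0.6698 0.1239 0.2016]] [-0.0142  0.1196]
[0.0008 0.1963]
```

View pics/c3.png

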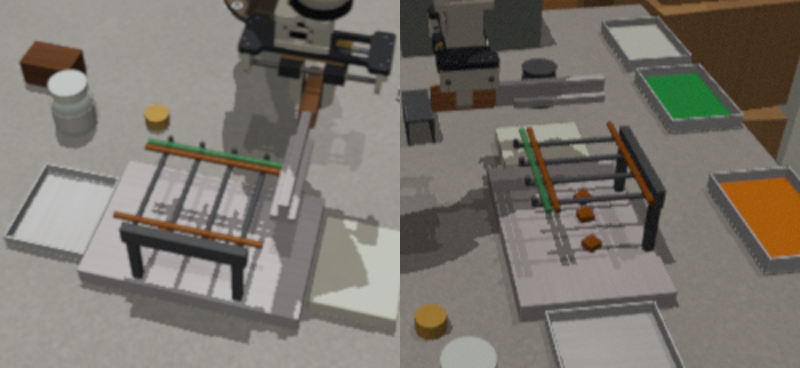

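The picture shows the scraper level above the plate's free left strip (blade at about (295,170) in the left half), tip at x≈0.67 clear of the posts; chips still under the rack. Lower onto the plate.

Emit:
{"api": "jog_arm", "payload": {"commands": "1 0 0.02 -0.1 0 0 0; 1 0 0 -0.1 0 0 0; 1 0 0 -0.1 0 0 0; 1 0 0 -0.1 0 0 0; 1 0 0 -0.04 0 0 0"}}

```text
clock: 9.9
position: [0.4678, 0.1293, 0.0589]
ee_rot: [-2.215, -2.225, 0.006]
force: [0.3, -0.8, -2.4]
width: 0.253
```

Emit:
{"api": "jog_arm", "payload": {"commands": "1 0 0 -0.01 0 0 0; 1 0 0 0 0 0 0; 1 0 -0.02 0 0 0 0; 1 0 -0.03 0 0 0 0; 1 0 -0.03 0 0 0 0"}}

```text
clock: 10.4
position: [0.4704, 0.1042, 0.0591]
ee_rot: [2.217, 2.224, 0.001]
force: [0.5, -0.7, -2.0]
width: 0.258
```

Emit:
{"api": "jog_arm", "payload": {"commands": "1 0 -0.03 -0.004 0 0 0; 1 0 -0.033 0 0 0 0; 1 0 -0.033 0 0 0 0; 1 0 -0.033 0 0 0 0; 1 0 -0.033 0 0 0 0"}}

```text
clock: 10.9
position: [0.4699, 0.0558, 0.0571]
ee_rot: [-2.217, -2.225, -0.0]
force: [0.9, 0.3, -2.7]
width: 0.257
```

Emit:
{"api": "jog_arm", "payload": {"commands": "1 0 -0.033 0 0 0 0; 1 0 -0.033 0 0 0 0; 1 0 -0.033 0 0 0 0; 1 0 -0.033 0 0 0 0; 1 0 -0.033 0 0 0 0"}}

```text
clock: 11.4
position: [0.4699, 0.0064, 0.0571]
ee_rot: [-2.217, -2.226, -0.0]
force: [1.1, 0.5, -3.0]
width: 0.257
```

Emit:
{"api": "jog_arm", "payload": {"commands": "1 0 -0.033 0 0 0 0; 1 0 -0.033 0 0 0 0; 1 0 -0.033 0 0 0 0; 1 0 -0.033 0 0 0 0; 1 0 -0.033 0 0 0 0"}}

```text
clock: 11.9
position: [0.4699, -0.0432, 0.0571]
ee_rot: [-2.217, -2.225, -0.0]
force: [0.6, 0.7, -1.4]
width: 0.258
```

Run:
```python
from h import *
print(status.observe()['position'])
b=snap('side','side4')['pixels'][:,:,::-1]
cv2.imwrite('pics/c4.png',cv2.resize(b[180:390,270:480],None,fx=2.8,fy=2.8,interpolation=cv2.INTER_CUBIC))
```

```text
[ 0.4699094  -0.04315423  0.05714492]
```

View pics/c4.png

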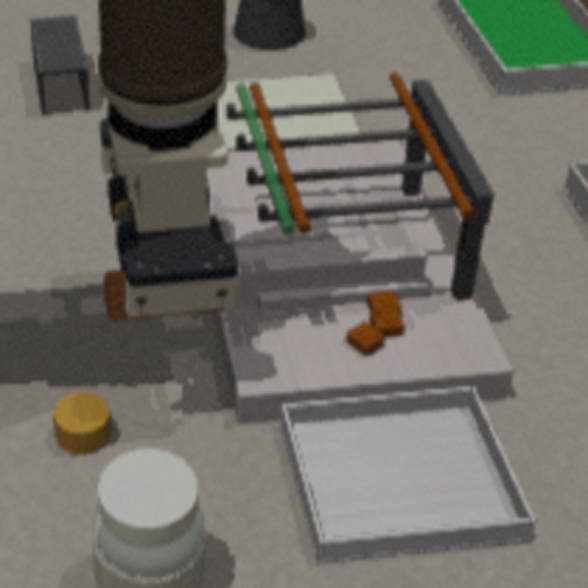

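The three chips (around (348-400, 295-350)) are gathered ahead of the blade, in line with the pan. Continue over the edge.

Emit:
{"api": "jog_arm", "payload": {"commands": "1 0 -0.033 0 0 0 0; 1 0 -0.033 0 0 0 0; 1 0 -0.033 0 0 0 0; 1 0 -0.033 0 0 0 0; 1 0 -0.033 0 0 0 0"}}

```text
clock: 12.45
position: [0.4699, -0.0927, 0.0571]
ee_rot: [-2.217, -2.225, 0.0]
force: [0.3, 0.2, -2.0]
width: 0.257
```

Emit:
{"api": "jog_arm", "payload": {"commands": "1 0 -0.033 0 0 0 0; 1 0 -0.033 0 0 0 0; 1 0 -0.033 0 0 0 0; 1 0 -0.033 0 0 0 0; 1 0 -0.033 0 0 0 0"}}

```text
clock: 12.95
position: [0.4699, -0.1422, 0.0571]
ee_rot: [-2.217, -2.225, 0.0]
force: [0.0, -0.8, -2.5]
width: 0.259
```

Emit:
{"api": "jog_arm", "payload": {"commands": "1 0 -0.033 0 0 0 0; 1 0 -0.033 0 0 0 0; 1 0 -0.033 0 0 0 0; 1 0 0 0 0 0 0; 1 0 0 0 0 0 0"}}

```text
clock: 13.45
position: [0.4699, -0.1711, 0.0571]
ee_rot: [-2.218, -2.225, -0.0]
force: [0.2, 0.3, -2.4]
width: 0.257
```

Run:
```python
from h import *
print(status.observe()['position'])
b=snap('side','side5')['pixels'][:,:,::-1]
cv2.imwrite('pics/c5.png',cv2.resize(b[190:400,270:480],None,fx=2.8,fy=2.8,interpolation=cv2.INTER_CUBIC))
```

```text
[ 0.46987768 -0.17105427  0.05710913]
```

View pics/c5.png

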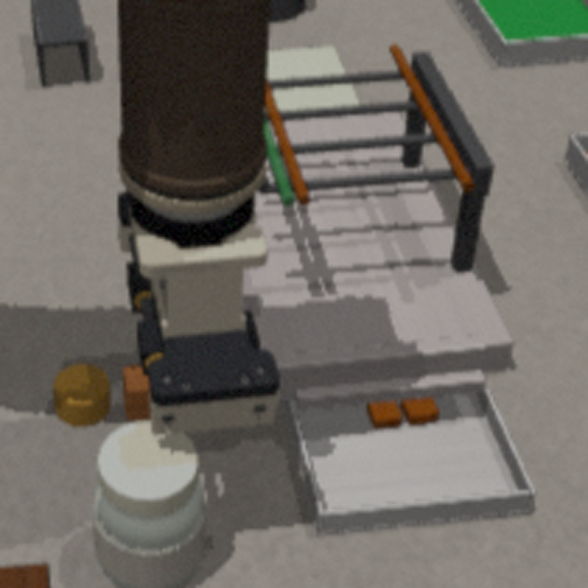

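Two chips are in the pan ((383,412), (420,410)); the third isn't visible, perhaps hidden by the blade. Checking the scene camera.

Run:
```python
from h import *
np.set_printoptions(precision=4,suppress=True)
for n in('scene','side'):
    w=snap(n,n+'6'); P=cloud(w); p=w['pixels'].astype(int)
    mm=(p[...,0]>p[...,2]*1.9)&(p[...,0]>60)&np.all((P>[.5,-.3,-.01])&(P<[.72,.17,.09]),-1)
    k,l,st,ce=cv2.connectedComponentsWithStats(mm.astype(np.uint8))
    for i in range(1,k):
        if st[i,4]>5: print(n,ce[i],st[i,4],P[l==i].mean(0),P[l==i].min(0),P[l==i].max(0))
cv2.imwrite('pics/c6.png',cv2.resize(load('scene6')['pixels'][200:380,150:350,::-1],None,fx=3,fy=3,interpolation=cv2.INTER_CUBIC))
```

```text
scene [228.7288 259.2203] 59 [ 0.5094 -0.1625  0.0606] [ 0.5002 -0.1774  0.0383] [ 0.5159 -0.1551  0.0697]
scene [214.5682 312.0909] 44 [ 0.6359 -0.1534  0.0214] [ 0.6119 -0.162   0.0062] [ 0.6475 -0.1485  0.0338]
side [413.5026 336.5131] 191 [ 0.6171 -0.1809  0.0129] [ 0.5954 -0.1898  0.0016] [ 0.6401 -0.1696  0.018 ]
```

View pics/c6.png

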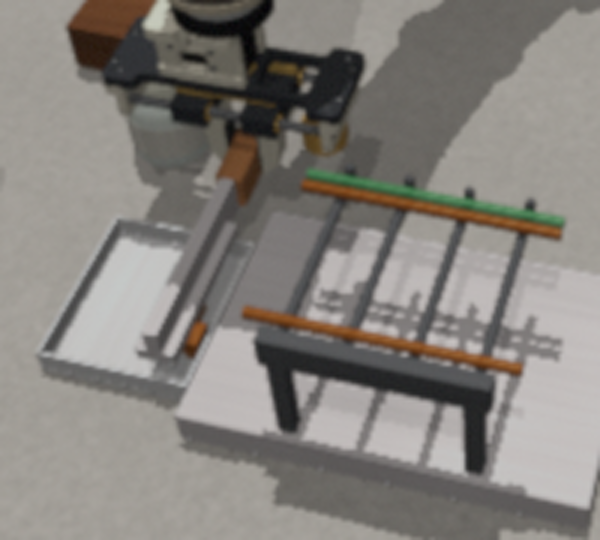

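The third chip ((195,338) in the crop) lies tilted right behind the blade, between blade and the pan's near wall. I'll ease the blade a little further, then lift and look.

Emit:
{"api": "jog_arm", "payload": {"commands": "1 0 -0.02 0 0 0 0; 1 0 -0.02 0 0 0 0; 1 0 0 0 0 0 0; 1 0 0 0 0 0 0; 1 0 0 0.02 0 0 0"}}

```text
clock: 14.1
position: [0.4694, -0.1828, 0.0628]
ee_rot: [-2.216, -2.225, 0.001]
force: [1.3, 0.1, -2.3]
width: 0.256
```

Emit:
{"api": "jog_arm", "payload": {"commands": "1 0 0 0.06 0 0 0; 1 0 0 0.08 0 0 0; 1 0 0 0.08 0 0 0; 1 0 0 0.08 0 0 0; 1 0 0 0 0 0 0"}}

```text
clock: 14.6
position: [0.4718, -0.1831, 0.1564]
ee_rot: [2.213, 2.222, 0.004]
force: [1.3, -0.5, -1.9]
width: 0.259
```

Run:
```python
from h import *
np.set_printoptions(precision=4,suppress=True)
print(status.observe()['position'])
for n in('scene','side'):
    w=snap(n,n+'7'); P=cloud(w); p=w['pixels'].astype(int)
    mm=(p[...,0]>p[...,2]*1.9)&(p[...,0]>60)&np.all((P>[.5,-.3,-.01])&(P<[.72,.17,.06]),-1)
    k,l,st,ce=cv2.connectedComponentsWithStats(mm.astype(np.uint8))
    for i in range(1,k):
        if st[i,4]>5: print(n,ce[i],st[i,4],P[l==i].mean(0),P[l==i].min(0),P[l==i].max(0))
f=lambda n,a,b:cv2.resize(load(n)['pixels'][a:a+120,b:b+120,::-1],(400,400),interpolation=cv2.INTER_CUBIC)
cv2.imwrite('pics/c7.png',np.hstack([f('scene7',240,140),f('side7',290,360)]))
```

```text
[ 0.4718 -0.1831  0.1564]
scene [211.3641 308.2564] 195 [ 0.6239 -0.1669  0.0157] [ 0.5947 -0.1849  0.0025] [ 0.6455 -0.1474  0.0255]
side [414.5366 333.1738] 328 [ 0.6211 -0.1742  0.0145] [ 0.5948 -0.1879  0.0006] [ 0.6439 -0.1529  0.0247]
```

View pics/c7.png

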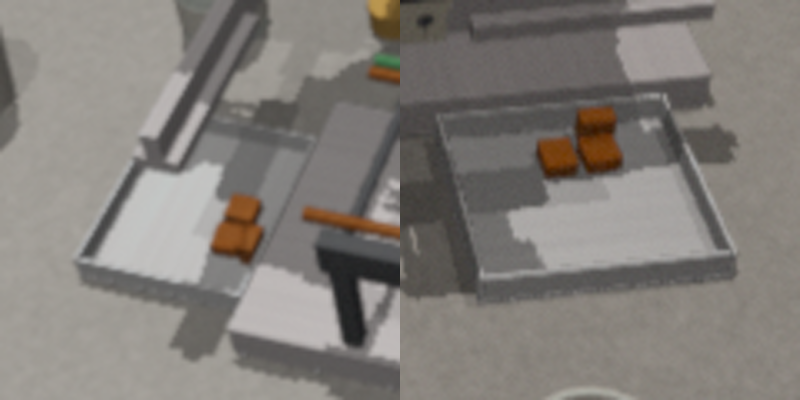

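All three chips are inside the pan; the one at the near wall ((595,122) right half) stands tilted against the wall. Checking its attitude from depth, without another picture.

Run:
```python
from h import *
np.set_printoptions(precision=4,suppress=True,linewidth=150)
for n in('scene7','side7'):
    w=load(n); P=cloud(w); p=w['pixels'].astype(int)
    mm=(p[...,0]>p[...,2]*1.9)&(p[...,0]>60)&np.all((P>[.58,-.2,-.01])&(P<[.66,-.14,.04]),-1)
    q=P[mm]; print(n)
    for y0 in np.arange(-.19,-.144,.004):
        s=q[(q[:,1]>=y0)&(q[:,1]<y0+.004)&(q[:,0]>.618)]
        if len(s): print('%.3f'%y0,len(s),'x',s[:,0].min().round(3),s[:,0].max().round(3),'z',np.percentile(s[:,2],[0,25,50,75,100]).round(4))
    m=np.all((P>[.56,-.17,.012])&(P<[.60,-.12,.034]),-1)&~mm; s=P[m]; r=s[(s[:,2]>.018)&(s[:,2]<.026)]; print('pan wall y',np.percentile(r[:,1],[5,50,95]) if len(r) else None)
```

```text
scene7
-0.182 10 x 0.626 0.638 z [0.0115 0.0121 0.0144 0.0156 0.0188]
-0.178 15 x 0.62 0.642 z [0.0103 0.0133 0.0146 0.0158 0.0175]
-0.174 17 x 0.62 0.643 z [0.0105 0.0123 0.0135 0.0146 0.0167]
-0.170 13 x 0.621 0.641 z [0.008  0.0125 0.0141 0.0149 0.0157]
-0.166 13 x 0.623 0.643 z [0.0082 0.0141 0.0153 0.0161 0.0192]
-0.162 7 x 0.626 0.643 z [0.0178 0.0179 0.0205 0.0216 0.0236]
-0.158 20 x 0.624 0.645 z [0.013  0.0205 0.0223 0.0239 0.0255]
-0.154 17 x 0.625 0.646 z [0.0162 0.0205 0.0223 0.0234 0.0244]
-0.150 8 x 0.627 0.642 z [0.0199 0.0203 0.0228 0.0242 0.0249]
pan wall y [-0.143  -0.1415 -0.1358]
side7
-0.190 14 x 0.621 0.636 z [0.0068 0.0081 0.0108 0.0136 0.016 ]
-0.186 36 x 0.621 0.64 z [0.0026 0.0081 0.012  0.014  0.0162]
-0.182 20 x 0.62 0.64 z [0.0056 0.0132 0.0144 0.0153 0.0164]
-0.178 20 x 0.619 0.639 z [0.0067 0.0132 0.0139 0.0154 0.0164]
-0.174 19 x 0.619 0.639 z [0.0006 0.013  0.0137 0.0149 0.0161]
-0.170 19 x 0.619 0.64 z [0.0112 0.0137 0.015  0.0157 0.0215]
-0.166 38 x 0.623 0.643 z [0.0099 0.016  0.0192 0.0215 0.0242]
-0.162 26 x 0.622 0.644 z [0.0082 0.0153 0.0207 0.023  0.0247]
-0.158 16 x 0.622 0.642 z [0.0137 0.0217 0.0223 0.0226 0.0235]
-0.154 6 x 0.623 0.644 z [0.02   0.0206 0.0211 0.0215 0.0216]
pan wall y [-0.1483 -0.1416 -0.1388]
```

The third chip stands on its long edge on the pan floor (top flat at z≈0.0225 = floor + 20 mm), wholly inside the walls and at rest, so I leave it. Now bring the scraper back to the bench.

Emit:
{"api": "jog_arm", "payload": {"commands": "1 0 0 0.08 0 0 0; 1 0 0.05 0.07 0 0 0; 1 -0.013 0.11 0 0 0 0; 1 -0.013 0.127 0 0 0 0; 1 -0.013 0.127 0 0 0 0"}}

```text
clock: 15.2
position: [0.4571, -0.0577, 0.197]
ee_rot: [-2.217, -2.224, 0.002]
force: [0.5, 0.6, -2.4]
width: 0.258
```

Emit:
{"api": "jog_arm", "payload": {"commands": "1 -0.013 0.127 0 0 0 -0.0203; 1 -0.013 0.127 0 0 0 -0.0203; 1 -0.013 0.127 0 0 0 -0.0203; 1 -0.013 0.127 0 0 0 -0.0203; 1 -0.013 0.127 0 0 0 -0.0203"}}

```text
clock: 15.7
position: [0.4376, 0.1329, 0.1969]
ee_rot: [-2.807, -1.411, 0.003]
force: [1.0, -0.6, -1.9]
width: 0.256
```

Emit:
{"api": "jog_arm", "payload": {"commands": "1 -0.013 0.127 0 0 0 -0.0203; 1 -0.013 0.127 0 0 0 -0.0203; 1 -0.013 0.09 0 0 0 -0.0203; 1 0 0 0 0 0 -0.0203; 1 0 0 0 0 0 -0.0203"}}

```text
clock: 16.2
position: [0.4259, 0.2358, 0.1967]
ee_rot: [3.107, 0.464, -0.004]
force: [-0.1, 0.1, -2.2]
width: 0.258
```

Emit:
{"api": "jog_arm", "payload": {"commands": "1 0 0 0 0 0 -0.0203; 1 0 0 0 0 0 -0.0203; 1 0 0 0 0 0 0; 1 0 0 0 0 0 0; 1 0 0 0 0 0 0"}}

```text
clock: 16.7
position: [0.4268, 0.2348, 0.1977]
ee_rot: [3.14, 0.074, -0.001]
force: [-0.1, 0.3, -1.8]
width: 0.255
```

Emit:
{"api": "jog_arm", "payload": {"commands": "1 0 -0.075 0 0 0 0; 1 0 -0.075 -0.1 0 0 0; 1 0 0 -0.12 0 0 0; 1 0 0 -0.12 0 0 0; 1 0 0 -0.12 0 0 0"}}

```text
clock: 17.2
position: [0.4273, 0.1897, 0.0591]
ee_rot: [-3.14, -0.071, -0.001]
force: [1.4, -0.2, -2.1]
width: 0.256
```

Emit:
{"api": "jog_arm", "payload": {"commands": "1 0 0 -0.06 0 0 0; 1 0 0 -0.03 0 0 0; 1 0 0 -0.01 0 0 0; 1 0 0 0 0 0 0; 1 0 0 0 0 0 0"}}

```text
clock: 17.7
position: [0.4277, 0.1903, 0.0311]
ee_rot: [-3.14, -0.069, -0.003]
force: [0.3, 0.9, -2.1]
width: 0.265
```

Emit:
{"api": "jog_arm", "payload": {"commands": "1 0 0 -0.01 0 0 0; 1 0 0 -0.006 0 0 0; 1 0 0 0 0 0 0; 1 0 0 -0.002 0 0 0; 1 0 0 0 0 0 0"}}

```text
clock: 18.2
position: [0.4272, 0.1899, 0.0253]
ee_rot: [3.141, 0.069, 0.001]
force: [-1.6, -0.2, 7.3]
width: 0.258
```

Contact with the bench (force reversed). Release and retreat.

Emit:
{"api": "jog_arm", "payload": {"commands": "-1 0 0 0 0 0 0; -1 0 0 0 0 0 0; -1 0 0 0 0 0 0; -1 0 0 0 0 0 0; -1 0 0 0 0 0 0"}}

```text
clock: 18.7
position: [0.427, 0.1899, 0.0247]
ee_rot: [3.141, 0.069, -0.0]
force: [-0.5, -0.3, 0.2]
width: 0.641
```

Emit:
{"api": "jog_arm", "payload": {"commands": "-1 0 0 0.1 0 0 0; -1 0 0 0.12 0 0 0; -1 0 0 0.12 0 0 0; -1 0 0 0.12 0 0 0; -1 0 0 0.12 0 0 0"}}

```text
clock: 19.2
position: [0.4267, 0.1897, 0.2002]
ee_rot: [-3.141, -0.069, 0.0]
force: [1.3, 0.5, -0.2]
width: 0.997
```

Emit:
{"api": "jog_arm", "payload": {"commands": "-1 0 0.06 0.05 0 0 0; -1 0 0.06 0 0 0 0; -1 0 0.06 0 0 0 0; -1 0 0 0 0 0 0; -1 0 0 0 0 0 0"}}

```text
clock: 19.7
position: [0.4268, 0.2436, 0.2135]
ee_rot: [3.14, 0.07, -0.001]
force: [0.7, -0.4, -1.2]
width: 1.0
```

Run:
```python
from h import *
np.set_printoptions(precision=4,suppress=True)
for n in('scene','side'):
    w=snap(n,n+'9'); P=cloud(w); p=w['pixels'].astype(int)
    m=np.all((P>[.38,-.04,.006])&(P<[.47,.27,.06]),-1); q=P[m]; print(n,'scraper',np.percentile(q,[1,50,99],axis=0).tolist())
    mm=(p[...,0]>p[...,2]*1.9)&(p[...,0]>60)&np.all((P>[.5,-.3,-.01])&(P<[.72,.17,.06]),-1)
    k,l,st,ce=cv2.connectedComponentsWithStats(mm.astype(np.uint8))
    for i in range(1,k):
        if st[i,4]>5: print(n,ce[i],st[i,4],P[l==i].mean(0),P[l==i].min(0),P[l==i].max(0))
a,b=[load(n)['pixels'][:,:,::-1] for n in('scene9','side9')]
cv2.imwrite('pics/c9.png',np.hstack([cv2.resize(a,(400,300),interpolation=3),cv2.resize(b,(400,300),interpolation=3)]))
```

```text
scene scraper [[0.41690022485024536, -0.0038823898759175394, 0.007318237876621322], [0.43647472442307617, 0.1269865839792501, 0.028374628488728296], [0.44601128762453096, 0.23490672140603508, 0.036637482886152685]]
scene [211.2376 308.3425] 181 [ 0.6244 -0.167   0.016 ] [ 0.5983 -0.1815  0.0073] [ 0.6447 -0.1486  0.0266]
side scraper [[0.4143839122137254, -0.012986817320331485, 0.007140165076670121], [0.42905832648669084, 0.07839789192629544, 0.030084756091725343], [0.4483452895117276, 0.2267888433470669, 0.0360251524269594]]
side [418.5167 324.75  ] 60 [ 0.6325 -0.1601  0.0215] [ 0.6219 -0.1664  0.0163] [ 0.6437 -0.1528  0.0245]
side [413.6683 335.5693] 202 [ 0.618  -0.179   0.0134] [ 0.5953 -0.1889  0.0056] [ 0.6401 -0.1642  0.0174]
```

View pics/c9.png

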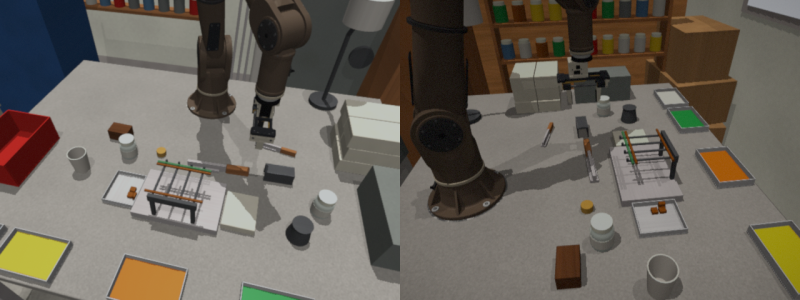

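The final picture shows all three chips in the pan ((132,192) left half, (658,210) right half), the scraper flat on the bench in front of the plate, and the bystanders unmoved. Handing in.

```bash
python3 -c "
from cell import arm; print(arm.sign_off())"
```

```text
the job is handed in; nothing more can be done
None
```

All three chips are in the pan, the scraper is flat on the bench with the gripper clear of it, and I handed the job in at about 20 s of robot time.

I drew the scraper out of the holster by its rib, put it down and let go. Then I took it by the handle and swept the chips out from under the rack in one pass along -y. The fingers stayed on the handle throughout and did not touch the chips.

- **Chips:** two lie flat on the pan floor. The third stands on its edge against the wall nearest the plate, with its top at about 23 mm against the 22 mm rim. It is inside the walls and did not move between the last two looks. I left it rather than disturb it.
- **Bystanders:** the jars, cup, mould, weight and wood block look unmoved in the last pictures, but I did not measure them again.
- **Forces and disagreements:** the largest force in the readings after each move was about 7 N, when I set the scraper down. No checks disagreed beyond camera noise of a few millimetres, apart from about 9 mm on the scraper's blade-tip end in the last look.

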